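Stand the leaning glue bottle up and close it up to its matching pot

ROBOT

A 7-joint arm with a two-finger parallel gripper is mounted at the origin on the work surface. World frame = base frame: x ahead of the robot, y to its left, z up, the work surface at z = 0. Lengths are in m, angles in rad, forces in N, time in s.
With the tool pointing down it reaches from about 0.425 to 0.925 m from the base axis. Payload 6.8 kg.
Tool frame: the origin (TCP) lies at the very end of the fingers, on their centre line; the grasp point (between the pads) lies bot.grip_depth behind it (bot.grip_depth is the distance from the TCP to the grasp point, in m); z points along the fingers, y is the line along which they close (so a half turn about z gives the same grasp; the last joint's range is limited). The gripper opens to 85 mm and grips with 20 to 120 N. Pads are 22 mm wide; open, the fingers measure 114 mm over their backs; the gripper's body (76 mm by 85 mm) begins 54 mm behind the grasp point. The pads swing forward as they close: fully open they stand 13 mm farther back than shut.
Start: joints at [-0.108, 0.477, 0.022, 1.555, -0.011, 1.109, -0.083], TCP at [0.675, 0, 0.231] pointing down, gripper open.
Joint ranges: [-2.96, 2.96], [-0.34, 2.1], [-1.41, 1.46], [0.24, 2.44], [-1.37, 4.51], [0.17, 1.92], [-2.96, 2.96]. Speed limits (rad/s): [2.39, 2.39, 3.14, 3.14, 3.14, 3.14, 3.14].

INTERFACE

Orientations are given as a unit quaternion [w, x, y, z].
In Python, from station import bot gives the robot as it stands.
- The arm moves only by the tool send_rows, never from a script. Its arguments are lists of equal length, an entry for each row: "slide": the shift along the tool's x, y, z in mm, a list of three; "roll": the turn about the tool's z in degrees; "claw": the opening, from 0 (shut) to 1 (fully open). A call has exactly 8 rows; each row is the pose to reach, as a shift and turn from the pose commanded when the call began, along the tool's axes at that moment; what a row does not reach only later rows make up. A row lasts 1/12 s, in which the tool goes at most 41.7 mm and 7.16 degrees, less where a joint would pass 70% of its speed; a pose out of reach is approached as far as the arm can. A call with a gripper value outside its range is refused whole. The fingers move at their own pace and stop on an object; "force" is the grip in N (left out, the last holds). Time passes only in rows, so rows that repeat a pose let the fingers close, or fill a call up. It gives the time, the measured TCP pose, the force, the opening and the grip force at its end, in the units of the state.
- bot.get_obs(): the state, without advancing time (a new reading comes with each control period).
- bot.read_camera(name): name is "scene" or "side" or "wrist"; returns the picture (420x560x3 uint8, red, green, blue); there is no depth.
- bot.camera_model(name): a dict with "camera_matrix" (3x3 intrinsics, pixels), "D" ([k1, k2, p1, p2, k3] as OpenCV has them; the pictures are not rectified), "camera_from_world" (4x4, takes a point from world to camera coordinates). Camera axes: x right, y down, z forward; pixel columns grow to the right and rows downward; lengths in m; the calibration is good to about 2 mm. A picture is of the moment at which its call begins: read the wrist's pose just before it. camera_model takes no time and is no camera call; for the wrist camera it gives the pose at the moment of the call.
- bot.hand_in(): hands the job in; it is judged then, once.
The state is a dict: "t": time; "q": joint angles; "joint_vel": joint speeds; "joint_torque": joint torques, N m; "eef_pos": TCP position; "tool_rot": TCP orientation; "contact_force": force on the tool from outside, world axes, zero at the start; "torque": the same for the moment, N m; "gripper_width": opening from 0.0 (shut) to 1.0 (fully open); "grasp_force": force on a finger pad.
Only numpy, scipy, OpenCV 4.12 (cv2) and the standard library are available. Lean on these libraries where they do the work, as an engineer would, in place of code of your own. Each camera call takes 0.05 s, during which the arm holds its last target. There are 200 camera calls.

TASK

The white glue bottle with the red cap has tipped over in the bench lane and leans on a squat paint pot. Stand it upright in the lane, then slide it along the lane until it stands close beside the pot with the red lid, touching it or nearly so. Keep the bottle's foot down in the lane (do not pick it up), and leave both pots and the two small jars standing where they are.

Things in the scene. Friction and masses are not known exactly. Their poses are not given: they have to be found in the camera images.
- rack: Fixed shallow aluminium channel, 348 mm long (own y) x 62 mm wide (own x). Floor top 4 mm, wall tops 14 mm above the bench, inside 54 x 340 mm. Origin: centre of its underside, z up. Along its y: jar_right -142 mm, a pot -93, the bottle, a pot +93, jar_left +142; which pot is on which side varies. Nothing else taller than 30 mm stands within 100 mm of its long centre line beside it.
- bottle: White square plastic bottle, red band, loose, 95 to 180 g: body 40 x 40 mm, 76 high; 32 mm square shoulder to 84; red cap 20 mm in diameter from 90 to 120 mm (top). Centre of mass about 50 mm up. Origin: centre of the foot; z runs foot to cap, x across the lane. Upright it may topple if pushed along the lane higher than 20 mm above the lane floor, unless the cap is held.
- bottle_cap (a point): Centre of the top of the bottle's red cap, 120 mm from the foot along the bottle's z. At the start the bottle leans about 48 degrees towards the lane's +y, on the lid edge of the pot at +93 mm.
- bottle_edge (a point): Middle of the foot's +y edge, 20 mm from the foot's centre; it rests on the lane floor, about 25 mm from the lane's middle. With the cap pushed towards the lane's -y the bottle turns up about this edge, and drops onto its foot by itself within some 20 degrees of upright. Upright there, 44 mm of free lane is left to the +y pot and 55 mm to the -y pot.
- pot_red: Squat square white paint pot with a red lid, loose, 160 g: body 42 x 42 mm, lid 46 x 46 mm, 40 mm high in all, standing in the lane. Origin: centre of its underside. The bottle belongs beside this one: their centres are 43 mm apart when they touch.
- pot_blue: The same pot with a blue lid, 160 g. Origin: centre of its underside.
- jar_left: Small round glass jar with a yellow lid, 40 mm in diameter, 38 mm high, loose, at the lane's +y end beyond the pot. Origin: centre of its underside.
- jar_right: Small round glass jar with a green lid, 40 mm in diameter, 38 mm high, loose, at the lane's -y end. Origin: centre of its underside.

How it is judged:
By the outcome, as a careful person would: the job done as asked, in the order asked, and still so for the second after the job is handed in, with the robot touching nothing.
It also fails if it takes over 48 s, if anything falls off the work surface, if the arm or the gripper's body presses on something with over 40 N, if the wrist force passes 120 N, or if a joint passes its speed limit or range.

## Working session

There is one attempt and no reset: what is moved stays moved. The work goes in short steps, Python scripts to look and compute and a tool call to move; the robot and the scene stay as the last step left them, time stands still between calls to the robot, and variables do not carry over. Pictures are saved under pics/ and viewed, at most 10 in all, crops included, and the job is handed in when it is done.

Besides the shell and the picture viewer there is one more tool, called by a JSON object that holds its "op" and its "data", one argument or row to a line. send_rows: Moves the arm, as the interface text tells. Its arguments: {"type":"object","properties":{"slide":{"type":"array","items":{"type":"array","items":{"type":"number"}}},"roll":{"type":"array","items":{"type":"number"}},"claw":{"type":"array","items":{"type":"number"}},"force":{"type":"number"}},"required":["slide","roll","claw"]}

```bash
mkdir -p pics; ls; python3 - <<'E'
from station import bot
import cv2,numpy as np
o=bot.get_obs();print(o['t'],o['eef_pos'],o['tool_rot'],o['gripper_width'],bot.grip_depth)
for n in("scene","side","wrist"):
    im=bot.read_camera(n);cv2.imwrite(f"pics/{n}0.png",im[:,:,::-1])
    m=bot.camera_model(n);print(n,np.round(m['camera_matrix'],1).tolist(),np.round(m['D'],3),np.round(m['camera_from_world'],3).tolist())
E
```

```text
pics
0.0 [ 6.74411670e-01 -4.77304311e-06  2.30322011e-01] [-5.94634257e-04  7.07089647e-01  7.07123335e-01 -6.83490720e-04] 1.0002455880036838 0.0187
scene [[540.8, 0.0, 277.5], [0.0, 540.8, 214.9], [0.0, 0.0, 1.0]] [-0.088  0.     0.     0.     0.   ] [[-0.1, 0.995, 0.02, -0.003], [0.701, 0.085, -0.708, -0.336], [-0.706, -0.057, -0.706, 1.35], [0.0, 0.0, 0.0, 1.0]]
side [[524.0, 0.0, 281.2], [0.0, 524.0, 213.8], [0.0, 0.0, 1.0]] [-0.102  0.     0.     0.     0.   ] [[0.987, -0.158, -0.006, -0.543], [-0.098, -0.586, -0.804, 0.135], [0.124, 0.795, -0.594, 0.743], [0.0, 0.0, 0.0, 1.0]]
wrist [[321.2, 0.0, 280.2], [0.0, 321.2, 207.6], [0.0, 0.0, 1.0]] [0. 0. 0. 0. 0.] [[1.0, -0.001, -0.001, -0.674], [-0.001, -0.955, 0.296, -0.037], [-0.001, -0.296, -0.955, 0.379], [0.0, 0.0, 0.0, 1.0]]
```

View pictures.

View pics/scene0.png

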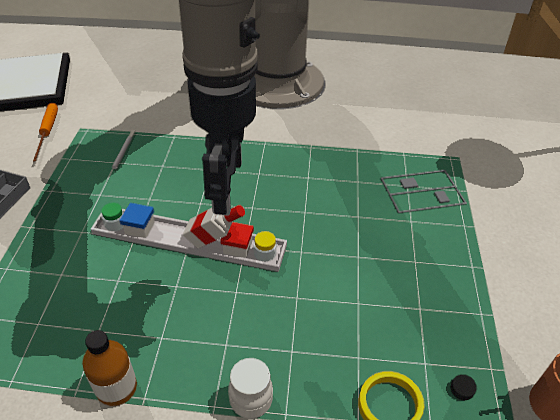

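View pics/side0.png

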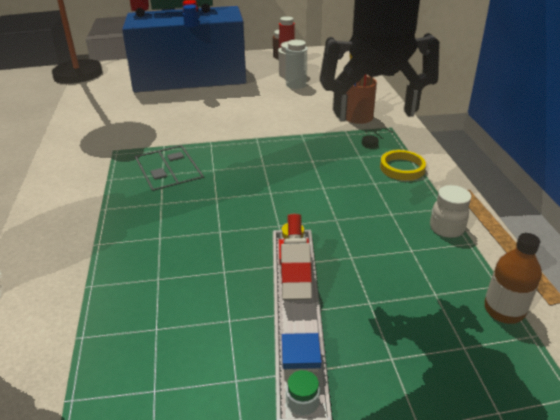

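View pics/wrist0.png

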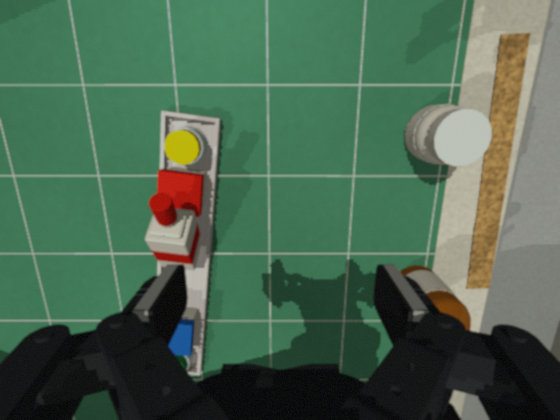

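```bash
python3 - <<'E'
import cv2,numpy as np
w=cv2.imread('pics/wrist0.png')[100:250,130:240];s=cv2.imread('pics/scene0.png')[195:275,170:300];d=cv2.imread('pics/side0.png')[200:350,255:345]
r=lambda a,f:cv2.resize(a,None,fx=f,fy=f,interpolation=cv2.INTER_CUBIC)
c=np.zeros((600,800,3),np.uint8)
w=r(w,4)[:600,:440];c[:600,:440]=w
d=r(d,4)[:600,:360];c[:,440:800]=d
cv2.imwrite('pics/c1.png',c)
cv2.imwrite('pics/c2.png',r(s,6)[:600,:800])
E
```

```text
(no output)
```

View pics/c1.png

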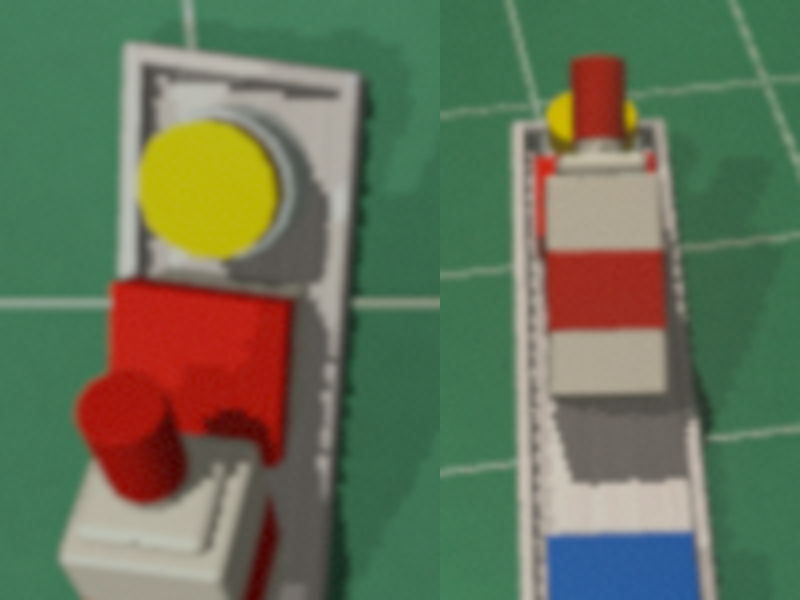

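View pics/c2.png

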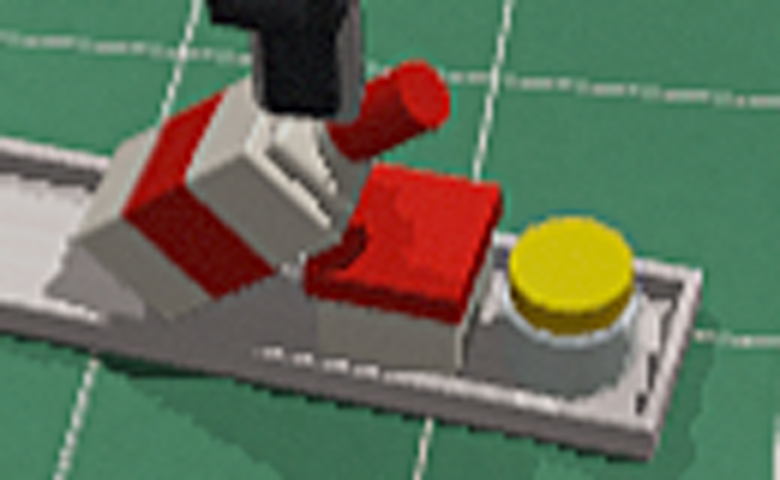

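```bash
cat > h.py <<'E'
from station import bot
import cv2,numpy as np
def ray(n,p,m=None):
    m=m or bot.camera_model(n);T=np.array(m['camera_from_world'])
    u=cv2.undistortPoints(np.array([[p]],float),np.array(m['camera_matrix']),np.array(m['D']))[0,0]
    R=T[:3,:3];d=R.T@[u[0],u[1],1];return -R.T@T[:3,3],d/np.linalg.norm(d)
def tri(*obs):
    A=np.zeros((3,3));b=np.zeros(3);rs=[ray(*o) for o in obs]
    for c,d in rs:
        P=np.eye(3)-np.outer(d,d);A+=P;b+=P@c
    x=np.linalg.solve(A,b);return x,[round(1e3*np.linalg.norm((np.eye(3)-np.outer(d,d))@(x-c)),1) for c,d in rs]
def onz(n,p,z):
    c,d=ray(n,p);return c+d*(z-c[2])/d[2]
E
python3 - <<'E'
from h import *
np.set_printoptions(precision=4,suppress=True)
for k,w,s in [('cap',(161,201),(241.1,210.5)),('lidTL',(158.2,171),(253.3,226.2)),('lidTR',(203.2,174.2),(247,245)),('lidBR',(199,215.7),(221.3,241.6)),('yel',(182,147.2),(265.3,238.3)),('rackTL',(161.5,111),(286.7,240)),('rackTR',(220,118.2),(278.3,267.8))]:
    print(k,*tri(('wrist',w),('scene',s)))
for n,p,z in [('scene',(137,216),.044),('scene',(113,211),.042),('side',(303,384),.042),('side',(301,349),.044),('scene',(286.7,240),.014),('scene',(278.3,267.8),.014),('wrist',(161.5,111),.014),('wrist',(220,118.2),.014)]:print(n,p,onz(n,p,z))
E
```

```text
cap [ 0.5691 -0.0017  0.1001] [np.float64(0.6), np.float64(0.6)]
lidTL [0.5477 0.0145 0.0432] [np.float64(0.8), np.float64(0.8)]
lidTR [0.5947 0.0109 0.0459] [np.float64(0.0), np.float64(0.0)]
lidBR [ 0.5854 -0.0354  0.0389] [np.float64(1.2), np.float64(1.2)]
yel [0.575  0.0388 0.0448] [np.float64(0.5), np.float64(0.5)]
rackTL [0.5476 0.0736 0.0151] [np.float64(0.5), np.float64(0.5)]
rackTR [0.6089 0.0655 0.0114] [np.float64(0.1), np.float64(0.1)]
scene (137, 216) [ 0.5487 -0.1905  0.044 ]
scene (113, 211) [ 0.5397 -0.2375  0.042 ]
side (303, 384) [ 0.5361 -0.2473  0.042 ]
side (301, 349) [ 0.5429 -0.1992  0.044 ]
scene (286.7, 240) [0.5465 0.074  0.014 ]
scene (278.3, 267.8) [0.6111 0.0655 0.014 ]
wrist (161.5, 111) [0.5472 0.0731 0.014 ]
wrist (220, 118.2) [0.6094 0.0656 0.014 ]
```

The wrist, scene and side views show the lane turned by about -7.4°. The red pot is at +y, with the cap tip (wrist pixel 161,201; scene 241,210) at lane y = 102 mm, z = 100 mm. I'll turn the gripper to close along the lane, straddle the cap, push it upright and grip the cap. Then I'll slide the bottle along.

{"op": "send_rows", "data": {
  "slide": [
    [-4, -14, 5],
    [-8, -28, 10],
    [-12, -42, 15],
    [-16, -56, 20],
    [-20, -70, 25],
    [-24, -84, 30],
    [-28, -97, 35],
    [-32, -110, 40]
  ],
  "roll": [-7, -14, -21, -28, -35, -42, -49, -55],
  "claw": [1, 1, 1, 1, 1, 1, 1, 1],
  "force": 30
}}

```text
t: 0.82
eef_pos: [0.5641, -0.0322, 0.1908]
tool_rot: [-0.0, 0.298, 0.955, -0.0]
contact_force: [0.1, -0.5, 1.0]
gripper_width: 1.001
grasp_force: 0.0
```

{"op": "send_rows", "data": {
  "slide": [
    [0, 0, 0],
    [0, 0, 0],
    [0, 0, 0],
    [0, 0, 0],
    [0, 0, 0],
    [0, 0, 0],
    [0, 0, 0],
    [0, 0, 0]
  ],
  "roll": [-7, -14, -21, -27.6, -27.6, -27.6, -27.6, -27.6],
  "claw": [1, 1, 1, 1, 1, 1, 1, 1]
}}

```text
t: 1.48
eef_pos: [0.565, -0.032, 0.1912]
tool_rot: [-0.0, 0.066, 0.998, -0.0]
contact_force: [0.6, 1.4, 0.4]
gripper_width: 0.998
grasp_force: 0.0
```

```bash
cat >> h.py <<'E'
from scipy.spatial.transform import Rotation as Ro
C=np.array([.5556,-.103]);ly=np.array([.129,.9917]);lx=np.array([.9917,-.129])
def st():
    o=bot.get_obs();q=o['tool_rot'];R=Ro.from_quat([q[1],q[2],q[3],q[0]]).as_matrix()
    p=np.array(o['eef_pos']);d=p[:2]-C
    print('t',round(o['t'],2),'lane across/along/z mm',np.round([d@lx*1e3,d@ly*1e3,p[2]*1e3],1),'F',np.round(o['contact_force'],1),'w',round(o['gripper_width'],3),'g',round(o['grasp_force'],1))
    print('tool in lane axes',np.round([[lx@R[:2,i],ly@R[:2,i],R[2,i]] for i in range(3)],3).tolist())
E
python3 - <<'E'
from h import *
st()
for n in("scene","wrist"):cv2.imwrite(f"pics/{n}1.png",bot.read_camera(n)[:,:,::-1])
E
```

```text
t 1.48 lane across/along/z mm [1.000e-01 7.160e+01 1.912e+02] F [0.6 1.4 0.4] w 0.998 g 0.0
tool in lane axes [[-1.0, 0.002, 0.0], [0.002, 1.0, -0.0], [-0.0, -0.0, -1.0]]
```

{"op": "send_rows", "data": {
  "slide": [
    [0, 0, 22],
    [0, 0, 44],
    [0, 0, 66],
    [0, 0, 85],
    [0, 0, 102],
    [0, 0, 116],
    [0, 0, 126],
    [0, 0, 129]
  ],
  "roll": [0, 0, 0, 0, 0, 0, 0, 0],
  "claw": [1, 1, 1, 1, 1, 1, 1, 1]
}}

```text
t: 2.25
eef_pos: [0.5641, -0.032, 0.0607]
tool_rot: [-0.001, 0.065, 0.998, -0.0]
contact_force: [-0.9, -0.2, 0.7]
gripper_width: 1.001
grasp_force: 0.0
```

```bash
python3 - <<'E'
from h import *
st()
a=bot.read_camera("scene")[185:285,150:300,::-1];b=bot.read_camera("side")[190:340,230:360,::-1]
a=cv2.resize(a,(450,300),interpolation=2);b=cv2.resize(b,(346,400),interpolation=2)
c=np.zeros((400,800,3),np.uint8);c[:300,:450]=a;c[:,450:796]=b
cv2.imwrite('pics/m1.png',c)
E
```

```text
t 2.25 lane across/along/z mm [-0.8 71.5 60.7] F [-0.9 -0.2  0.7] w 1.001 g 0.0
tool in lane axes [[-1.0, 0.0, 0.002], [0.0, 1.0, -0.0], [-0.002, -0.0, -1.0]]
```

View pics/m1.png

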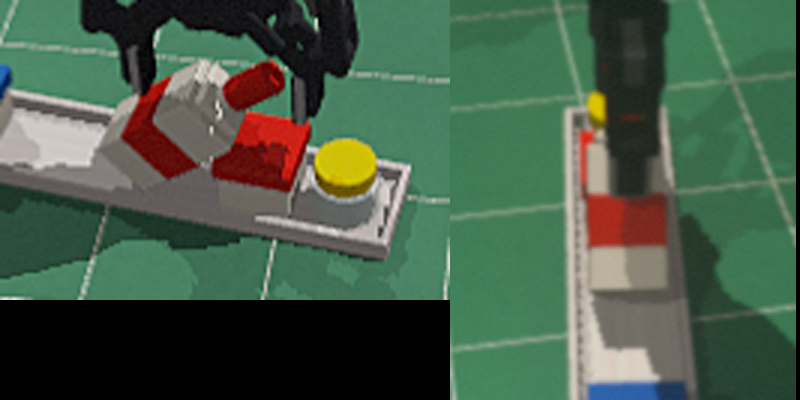

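The fingers straddle the cap without touching it (left crop: cap tip at about 270,70, +y finger at 305,100). Next I push towards -y.

{"op": "send_rows", "data": {
  "slide": [
    [0, -4, 0],
    [0, -8, 0],
    [0, -12, 0],
    [0, -16, 0],
    [0, -20, 0],
    [0, -24, 0],
    [0, -28, 0],
    [0, -32, 0]
  ],
  "roll": [0, 0, 0, 0, 0, 0, 0, 0],
  "claw": [1, 1, 1, 1, 1, 1, 1, 1]
}}

```text
t: 3.02
eef_pos: [0.5608, -0.0643, 0.0623]
tool_rot: [-0.0, 0.065, 0.998, -0.0]
contact_force: [-0.0, 0.1, -1.1]
gripper_width: 0.998
grasp_force: 0.1
```

```bash
python3 - <<'E'
from h import *
st()
a=bot.read_camera("scene")[185:285,150:300,::-1];b=bot.read_camera("side")[190:340,230:360,::-1]
a=cv2.resize(a,(450,300),interpolation=2);b=cv2.resize(b,(346,400),interpolation=2)
c=np.zeros((400,800,3),np.uint8);c[:300,:450]=a;c[:,450:796]=b
cv2.imwrite('pics/m2.png',c)
E
```

```text
t 3.02 lane across/along/z mm [ 0.1 39.  62.3] F [-0.   0.1 -1.1] w 0.998 g 0.1
tool in lane axes [[-1.0, 0.0, 0.0], [0.0, 1.0, -0.0], [-0.0, -0.0, -1.0]]
```

View pics/m2.png

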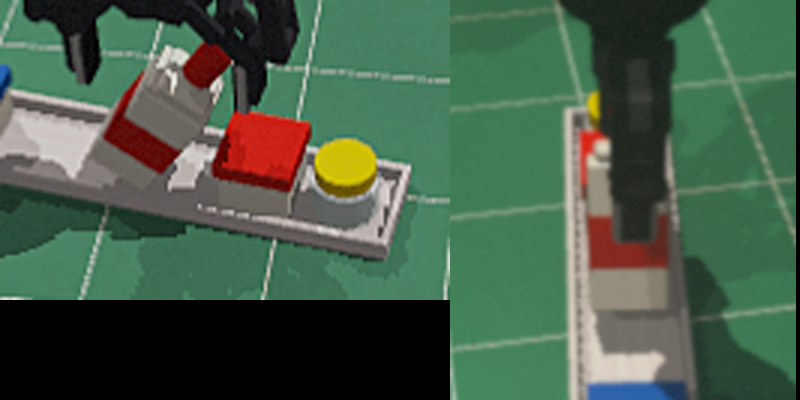

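The bottle is turning up about its foot edge, now at about 32° lean, and the pots haven't moved. I'll keep pushing, more slowly.

{"op": "send_rows", "data": {
  "slide": [
    [0, -4, 0],
    [0, -8, 0],
    [0, -12, 0],
    [0, -16, 0],
    [0, -19, 0],
    [0, -22, 0],
    [0, -24, 0],
    [0, -26, 0]
  ],
  "roll": [0, 0, 0, 0, 0, 0, 0, 0],
  "claw": [1, 1, 1, 1, 1, 1, 1, 1]
}}

```text
t: 3.78
eef_pos: [0.5575, -0.0898, 0.0623]
tool_rot: [0.0, 0.065, 0.998, -0.0]
contact_force: [-0.5, 0.6, -0.4]
gripper_width: 0.997
grasp_force: 0.0
```

{"op": "send_rows", "data": {
  "slide": [
    [0, -1, 0],
    [0, -2, 0],
    [0, -3, 0],
    [0, -4, 0],
    [0, -5, 0],
    [0, -6, 0],
    [0, -6, 0],
    [0, -6, 0]
  ],
  "roll": [0, 0, 0, 0, 0, 0, 0, 0],
  "claw": [1, 1, 1, 1, 1, 1, 1, 1]
}}

```text
t: 4.45
eef_pos: [0.5568, -0.0955, 0.0623]
tool_rot: [0.0, 0.065, 0.998, 0.0]
contact_force: [-1.1, 0.4, -0.1]
gripper_width: 0.998
grasp_force: 0.0
```

```bash
python3 - <<'E'
from h import *
st()
a=bot.read_camera("scene")[175:275,150:300,::-1];b=bot.read_camera("wrist")[:,:,::-1]
cv2.imwrite('pics/s3.png',bot.read_camera("scene")[:,:,::-1]);cv2.imwrite('pics/w3.png',b)
a=cv2.resize(a,(450,300),interpolation=2);b=cv2.resize(b,(340,255),interpolation=2)
c=np.zeros((400,800,3),np.uint8);c[:300,:450]=a;c[:255,450:790]=b
cv2.imwrite('pics/m3.png',c)
E
```

```text
t 4.45 lane across/along/z mm [ 0.2  7.6 62.3] F [-1.1  0.4 -0.1] w 0.998 g 0.0
tool in lane axes [[-1.0, -0.0, -0.0], [-0.0, 1.0, 0.0], [0.0, 0.0, -1.0]]
```

View pics/m3.png

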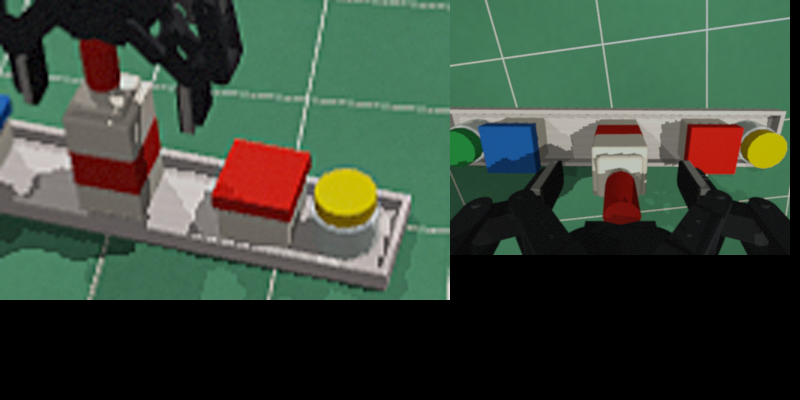

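The bottle is standing upright with the cap between the fingers, and both pots and jars are in place. I'll raise to cap height and close on it.

{"op": "send_rows", "data": {
  "slide": [
    [0, 0, -10],
    [0, 0, -20],
    [0, 0, -28],
    [0, 0, -32],
    [0, 0, -32],
    [0, 0, -32],
    [0, 0, -32],
    [0, 0, -32]
  ],
  "roll": [0, 0, 0, 0, 0, 0, 0, 0],
  "claw": [1, 1, 1, 1, 1, 0.8, 0.6, 0.5],
  "force": 20
}}

```text
t: 5.27
eef_pos: [0.5564, -0.0954, 0.0939]
tool_rot: [-0.0, 0.064, 0.998, 0.0]
contact_force: [-0.0, 0.8, -0.3]
gripper_width: 0.603
grasp_force: 0.0
```

{"op": "send_rows", "data": {
  "slide": [
    [0, 0, 0],
    [0, 0, 0],
    [0, 0, 0],
    [0, 0, 0],
    [0, 0, 0],
    [0, 0, 0],
    [0, 0, 0],
    [0, 0, 0]
  ],
  "roll": [0, 0, 0, 0, 0, 0, 0, 0],
  "claw": [0.4, 0.35, 0.3, 0.26, 0.22, 0.15, 0.1, 0.1]
}}

```text
t: 5.93
eef_pos: [0.5566, -0.0954, 0.0941]
tool_rot: [-0.0, 0.065, 0.998, 0.0]
contact_force: [-0.0, 0.9, -1.9]
gripper_width: 0.224
grasp_force: 19.6
```

```bash
python3 - <<'E'
from h import *
st()
a=bot.read_camera("scene")[175:275,150:300,::-1];b=bot.read_camera("wrist")[:,:,::-1]
cv2.imwrite('pics/s4.png',bot.read_camera("scene")[:,:,::-1]);cv2.imwrite('pics/w4.png',b)
a=cv2.resize(a,(450,300),interpolation=2);b=b[150:390,100:560]
b=cv2.resize(b,(800,300),interpolation=2)
c=np.zeros((600,800,3),np.uint8);c[:300,:450]=a;c[300:]=b
cv2.imwrite('pics/m4.png',c)
E
```

```text
t 5.93 lane across/along/z mm [ 0.   7.7 94.1] F [-0.   0.9 -1.9] w 0.224 g 19.6
tool in lane axes [[-1.0, -0.0, 0.0], [-0.0, 1.0, 0.0], [-0.0, 0.0, -1.0]]
```

View pics/m4.png

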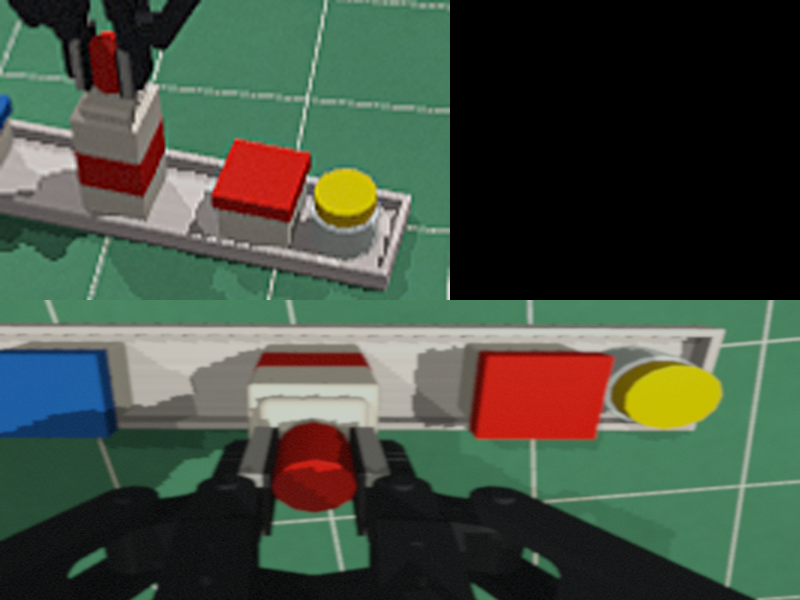

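The cap is held (opening 0.224, about 19 mm; grip 20 N) and the bottle centre is at lane y ≈ 7.7 mm. Sliding +y slowly.

{"op": "send_rows", "data": {
  "slide": [
    [0, 2, 0.3],
    [0, 5, 0.5],
    [0, 8, 0.5],
    [0, 11, 0.5],
    [0, 14, 0.5],
    [0, 17, 0.5],
    [0, 19, 0.5],
    [0, 20, 0.5]
  ],
  "roll": [0, 0, 0, 0, 0, 0, 0, 0],
  "claw": [0.1, 0.1, 0.1, 0.1, 0.1, 0.1, 0.1, 0.1]
}}

```text
t: 6.75
eef_pos: [0.5597, -0.0753, 0.0941]
tool_rot: [0.0, 0.064, 0.998, -0.0]
contact_force: [0.1, -3.1, 4.6]
gripper_width: 0.234
grasp_force: 21.2
```

{"op": "send_rows", "data": {
  "slide": [
    [0, 2, 0],
    [0, 5, 0],
    [0, 8, 0],
    [0, 11, 0],
    [0, 14, 0],
    [0, 16, 0],
    [0, 18, 0],
    [0, 19, 0]
  ],
  "roll": [0, 0, 0, 0, 0, 0, 0, 0],
  "claw": [0.1, 0.1, 0.1, 0.1, 0.1, 0.1, 0.1, 0.1]
}}

```text
t: 7.42
eef_pos: [0.5622, -0.0565, 0.0941]
tool_rot: [0.0, 0.064, 0.998, 0.0]
contact_force: [0.2, -3.2, 7.1]
gripper_width: 0.223
grasp_force: 21.8
```

```bash
python3 - <<'E'
from h import *
st()
a=bot.read_camera("scene")[175:275,170:300,::-1];b=bot.read_camera("wrist")[:,:,::-1]
a=cv2.resize(a,(390,300),interpolation=2);b=b[160:310,200:480]
b=cv2.resize(b,(560,300),interpolation=2)
c=np.zeros((600,800,3),np.uint8);c[:300,:390]=a;c[300:,:560]=b
cv2.imwrite('pics/m5.png',c)
E
```

```text
t 7.42 lane across/along/z mm [ 0.5 47.  94.1] F [ 0.2 -3.2  7.1] w 0.223 g 21.8
tool in lane axes [[-1.0, -0.0, -0.001], [-0.0, 1.0, 0.0], [0.001, 0.0, -1.0]]
```

View pics/m5.png

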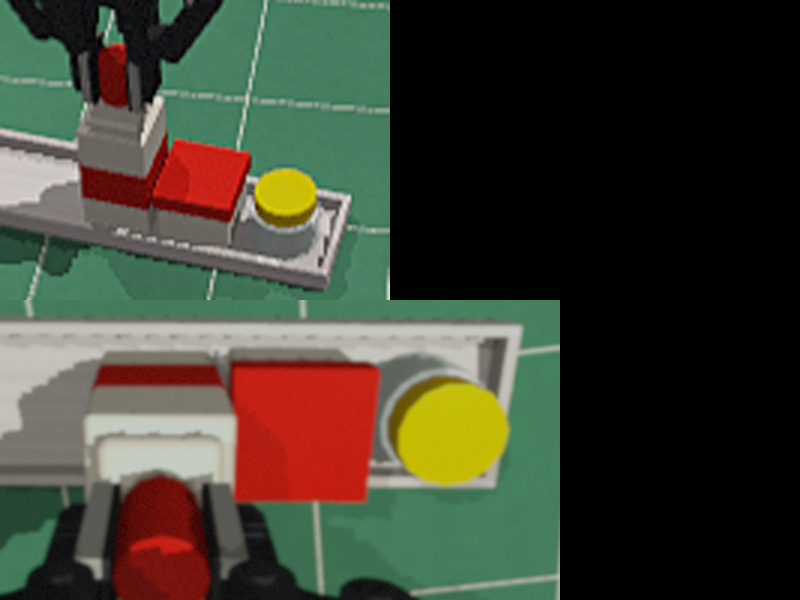

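The bottle is upright in the lane with about 2–3 mm left to the red lid (lower crop: bottle edge near x 225, lid edge near x 231), and the pot hasn't moved. I'll close most of that gap.

{"op": "send_rows", "data": {
  "slide": [
    [0, 0.3, 0],
    [0, 0.6, 0],
    [0, 0.9, 0],
    [0, 1.2, 0],
    [0, 1.5, 0],
    [0, 1.8, 0],
    [0, 1.8, 0],
    [0, 1.8, 0]
  ],
  "roll": [0, 0, 0, 0, 0, 0, 0, 0],
  "claw": [0.1, 0.1, 0.1, 0.1, 0.1, 0.1, 0.1, 0.1]
}}

```text
t: 8.18
eef_pos: [0.5623, -0.0559, 0.0942]
tool_rot: [0.0, 0.065, 0.998, -0.001]
contact_force: [-0.3, -3.7, 7.0]
gripper_width: 0.227
grasp_force: 22.5
```

```bash
python3 - <<'E'
from h import *
st()
w=bot.read_camera("wrist").astype(int);s=bot.read_camera("scene").astype(int);cv2.imwrite('pics/s6.png',s[:,:,::-1].astype(np.uint8));cv2.imwrite('pics/w6.png',w[:,:,::-1].astype(np.uint8))
for r in (196,205,215):print(r,[tuple(int(v) for v in w[r,c]) for c in range(306,324)])
red=lambda a:((a[...,0]>150)&(a[...,1]<60)&(a[...,2]<60))
for n in('s3','s4','s6'):
    a=cv2.imread(f'pics/{n}.png')[:,:,::-1].astype(int);m=red(a);print(n,[int(np.where(m[r,225:262])[0].max()+225) for r in (226,230,234,238,242)],end='')
    y=(a[...,0]>150)&(a[...,1]>130)&(a[...,2]<60);ys,xs=np.where(y[225:255,245:285]);print(xs.mean()+245,ys.mean()+225)
E
```

```text
t 8.18 lane across/along/z mm [ 0.6 47.6 94.2] F [-0.3 -3.7  7. ] w 0.227 g 22.5
tool in lane axes [[-1.0, 0.0, -0.001], [0.0, 1.0, -0.001], [0.001, -0.001, -1.0]]
196 [(109, 12, 5), (108, 23, 18), (106, 45, 41), (99, 70, 65), (97, 88, 82), (94, 92, 87), (92, 87, 81), (86, 67, 60), (96, 41, 37), (131, 25, 18), (169, 27, 21), (188, 26, 10), (195, 32, 22), (196, 33, 24), (196, 33, 16), (197, 32, 15), (197, 33, 22), (197, 32, 20)]
205 [(124, 119, 108), (123, 119, 107), (123, 118, 106), (124, 118, 106), (129, 114, 103), (132, 103, 91), (122, 82, 72), (94, 51, 42), (93, 26, 22), (135, 18, 13), (170, 21, 11), (187, 27, 17), (191, 34, 19), (195, 37, 25), (196, 35, 22), (195, 31, 19), (195, 33, 21), (196, 33, 22)]
215 [(125, 122, 109), (125, 122, 110), (125, 123, 109), (125, 122, 109), (126, 123, 110), (126, 123, 109), (125, 122, 110), (126, 122, 108), (128, 120, 107), (141, 106, 94), (160, 78, 68), (173, 45, 36), (178, 32, 21), (178, 29, 17), (178, 29, 19), (179, 29, 19), (182, 29, 20), (187, 30, 19)]
s3 [252, 251, 249, 248, 246]264.7113821138211 238.9308943089431
s4 [252, 251, 249, 248, 246]264.7368421052632 238.9068825910931
s6 [252, 251, 249, 248, 246]264.7113821138211 238.9308943089431
```

```bash
python3 - <<'E'
from h import *
n3=np.array([*lx,0]);P=np.array([*C,0])
for p in [(307.8,196),(312.2,205)]:
    for a in(-.020,-.0195):
        c,d=ray('wrist',p);x=c+d*((a-(c-P)@n3)/(d@n3));print('bottle edge l,z',(x[:2]-C)@ly*1e3,x[2]*1e3)
for p in [(314.8,196),(314.9,205)]:
    x=onz('wrist',p,.044);print('lid edge l',(x[:2]-C)@ly*1e3,'a',(x[:2]-C)@lx*1e3)
E
```

```text
bottle edge l,z 65.97610210790144 32.16654213591877
bottle edge l,z 66.13672552160779 30.32139419712085
bottle edge l,z 66.9473269691019 52.68463822699318
bottle edge l,z 67.11673559967726 51.02508677681436
lid edge l 69.28002241531358 a -23.20231799840895
lid edge l 69.5200103571471 a -17.38184176129222
```

{"op": "send_rows", "data": {
  "slide": [
    [0, 0.3, 0],
    [0, 0.6, 0],
    [0, 0.9, 0],
    [0, 1.2, 0],
    [0, 1.5, 0],
    [0, 1.7, 0],
    [0, 1.7, 0],
    [0, 1.7, 0]
  ],
  "roll": [0, 0, 0, 0, 0, 0, 0, 0],
  "claw": [0.1, 0.1, 0.1, 0.1, 0.1, 0.1, 0.1, 0.1]
}}

```text
t: 8.95
eef_pos: [0.5625, -0.0543, 0.0942]
tool_rot: [0.0, 0.065, 0.998, -0.001]
contact_force: [0.1, -5.4, 6.8]
gripper_width: 0.227
grasp_force: 22.6
```

```bash
python3 - <<'E'
from h import *
st()
w=bot.read_camera("wrist").astype(int);cv2.imwrite('pics/s7.png',bot.read_camera("scene")[:,:,::-1])
for r in (196,205):print(r,[tuple(int(v) for v in w[r,c]) for c in range(304,320)])
for n in('s4','s7'):
    a=cv2.imread(f'pics/{n}.png')[:,:,::-1].astype(int);m=(a[...,0]>150)&(a[...,1]<60)&(a[...,2]<60);print(n,[int(np.where(m[r,225:262])[0].max()+225) for r in (226,230,234,238,242)])
E
```

```text
t 8.95 lane across/along/z mm [ 0.5 49.2 94.2] F [ 0.1 -5.4  6.8] w 0.227 g 22.6
tool in lane axes [[-1.0, 0.0, -0.001], [0.0, 1.0, -0.001], [0.001, -0.001, -1.0]]
196 [(111, 17, 14), (109, 14, 8), (108, 16, 12), (104, 22, 19), (98, 46, 41), (94, 67, 63), (87, 70, 65), (88, 56, 49), (110, 33, 30), (149, 21, 14), (180, 29, 18), (193, 32, 21), (197, 32, 22), (196, 31, 20), (195, 31, 18), (197, 34, 23)]
205 [(123, 119, 108), (124, 120, 109), (125, 120, 109), (123, 119, 107), (124, 119, 108), (124, 118, 107), (127, 113, 101), (132, 104, 93), (136, 77, 68), (151, 44, 35), (174, 31, 24), (188, 31, 18), (195, 34, 22), (196, 34, 22), (196, 32, 21), (196, 35, 22)]
s4 [252, 251, 249, 248, 246]
s7 [252, 251, 249, 248, 246]
```

The gap is now about 1 mm and the red pot hasn't moved. Releasing and retreating.

{"op": "send_rows", "data": {
  "slide": [
    [0, 0, 0],
    [0, 0, 0],
    [0, 0, 0],
    [0, 0, 0],
    [0, 0, 0],
    [0, 0, 0],
    [0, 0, 0],
    [0, 0, 0]
  ],
  "roll": [0, 0, 0, 0, 0, 0, 0, 0],
  "claw": [0.26, 0.3, 0.35, 0.4, 0.5, 0.6, 0.7, 0.7]
}}

```text
t: 9.72
eef_pos: [0.5622, -0.0532, 0.0938]
tool_rot: [-0.0, 0.065, 0.998, 0.0]
contact_force: [-0.7, 0.7, -0.3]
gripper_width: 0.702
grasp_force: 0.0
```

{"op": "send_rows", "data": {
  "slide": [
    [0, 0, -5],
    [0, 0, -15],
    [0, 0, -30],
    [0, 0, -45],
    [0, 0, -60],
    [0, 0, -80],
    [0, 0, -100],
    [0, 0, -110]
  ],
  "roll": [0, 0, 0, 0, 0, 0, 0, 0],
  "claw": [0.7, 0.7, 0.7, 0.7, 0.7, 0.7, 0.7, 0.7]
}}

```text
t: 10.38
eef_pos: [0.5635, -0.0532, 0.2073]
tool_rot: [0.002, 0.065, 0.998, 0.0]
contact_force: [0.3, -0.3, 1.2]
gripper_width: 0.701
grasp_force: 0.0
```

```bash
python3 - <<'E'
from h import *
st()
w=bot.read_camera("wrist");cv2.imwrite('pics/w8.png',w[:,:,::-1]);s=bot.read_camera("scene");cv2.imwrite('pics/s8.png',s[:,:,::-1])
m=bot.camera_model('wrist');T=np.array(m['camera_from_world']);K=np.array(m['camera_matrix'])
def pr(a,l,z):
    p=T@np.r_[C+a*lx+l*ly,z,1];return (K@p[:3]/p[2])[:2]
print('predicted cap centre',pr(0,.0495,.124),'lid',pr(0,.093,.044),pr(0,.07,.044),pr(-.02,.0695,.044))
a=w.astype(int);R=(a[...,0]>1.9*a[...,1])&(a[...,0]>1.9*a[...,2])&(a[...,0]>70)
n,l,stt,cen=cv2.connectedComponentsWithStats(R.astype(np.uint8))
for i in range(1,n):
    if stt[i,4]>80:print(stt[i],cen[i])
b=cv2.imread('pics/s4.png')[:,:,::-1].astype(int);d=np.abs(s.astype(int)-b).sum(2)
for nm,im in(('s4',b),('s8',s.astype(int))):
    q=(im[...,0]>150)&(im[...,1]<60)&(im[...,2]<60);print(nm,[int(np.where(q[r,225:262])[0].max()+225) for r in (226,230,234,238,242)])
    for k,q in(('blue',(im[...,2]>1.8*im[...,0])&(im[...,2]>120)),('yel',(im[...,0]>150)&(im[...,1]>130)&(im[...,2]<60)),):
        ys,xs=np.where(q[195:260,90:300]);print(k,xs.mean()+90,ys.mean()+195)
E
```

```text
t 10.38 lane across/along/z mm [  1.4  50.4 207.3] F [ 0.3 -0.3  1.2] w 0.701 g 0.0
tool in lane axes [[-1.0, -0.0, -0.004], [-0.0, 1.0, 0.0], [0.004, 0.0, -1.0]]
predicted cap centre [278.66112785 213.20092978] lid [323.77339512 187.11899844] [300.12488418 187.13994327] [299.97140425 166.74012171]
[ 259  161   89   47 2273] [320.60448746 182.38891333]
[265 190  26  33 666] [277.33933934 206.6036036 ]
s4 [252, 251, 249, 248, 246]
blue 136.4934725848564 211.1958224543081
yel 264.7368421052631 238.9068825910931
s8 [252, 251, 249, 248, 246]
blue 136.30327868852459 213.25409836065575
yel 264.6951219512195 238.90243902439025
```

```bash
python3 - <<'E'
from h import *
a=cv2.imread('pics/w8.png')[:,:,::-1]
for r in(163,168,172,178):print(r,[tuple(int(v) for v in a[r,c]) for c in range(292,305)])
c,d=ray('wrist',(296,166))
for n in('scene0','s4','s8'):
    im=cv2.imread(f'pics/{n}.png')[:,:,::-1].astype(int);q=(im[...,2]>1.8*im[...,0])&(im[...,2]>100)
    q=q[195:240,115:160];ys,xs=np.where(q);print(n,q.sum(),xs.min()+115,xs.max()+115,ys.min()+195,ys.max()+195)
    g=(im[...,1]>1.8*im[...,0])&(im[...,1]>110)&(im[...,2]<90);ys,xs=np.where(g[200:222,100:124]);print(len(xs),xs.mean()+100 if len(xs) else 0,ys.mean()+200 if len(xs) else 0)
E
```

```text
163 [(109, 49, 42), (108, 48, 42), (106, 44, 39), (102, 44, 38), (93, 49, 41), (91, 62, 56), (96, 80, 73), (110, 76, 70), (140, 50, 47), (169, 30, 22), (182, 29, 20), (184, 28, 17), (184, 29, 17)]
168 [(125, 106, 95), (125, 106, 95), (123, 105, 94), (125, 106, 94), (124, 106, 95), (119, 102, 91), (117, 95, 85), (120, 76, 66), (151, 52, 43), (180, 34, 23), (192, 35, 24), (194, 35, 25), (194, 34, 24)]
172 [(141, 138, 125), (141, 138, 124), (140, 137, 123), (141, 139, 124), (141, 137, 124), (138, 135, 122), (137, 134, 120), (141, 132, 119), (151, 117, 104), (164, 83, 73), (173, 48, 38), (178, 32, 20), (184, 34, 20)]
178 [(169, 172, 161), (172, 175, 164), (178, 183, 173), (186, 191, 182), (190, 196, 187), (193, 199, 191), (194, 200, 191), (192, 196, 186), (187, 185, 171), (178, 153, 138), (176, 97, 85), (175, 43, 34), (176, 26, 17)]
scene0 500 120 153 202 224
210 110.9095238095238 209.0
s4 452 120 153 203 223
208 110.91346153846153 209.01923076923077
s8 498 120 153 203 224
211 110.9478672985782 208.95260663507108
```

```bash
python3 -c "
from station import bot
print(bot.hand_in())"
```

```text
the job is handed in; nothing more can be done
None
```

The bottle stands upright in the lane about 1 mm from the red-lidded pot, by my image estimate, with both pots and jars where they were; I handed the job in just after 10.4 s, with the gripper well clear.

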